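# Snug the gland nut deep in the chocolate pump with the long T-socket

### The job

Take the red T-handled socket from its wooden stand, lower it down the bore of the steel pump until it sits fully over the square nut at the bottom, and turn the nut clockwise past the easy running until it comes up snug, at about a quarter of a newton metre; do not overtighten it or lean hard on the pump. Then draw the socket out, put it back upright and fully down in its stand, let go of it, and leave everything else where it is.

Things in the scene. Friction and masses are not known exactly. Their poses are not given: they have to be found in the camera images.
- socket_tool: Long T-handled socket, loose, 0.16 kg, 153 mm tall, starts upright in the stand. Origin: centre of the open lower end; z up the shaft. Red grip at z 121 to 153 mm: 64 mm along x, 16 mm thick along y (grip across y from above); 11 mm shaft; copper pilot collar 30.6 mm thick at z 42 to 54, bevelled. The lowest 26 mm is the socket: square outside, 23.6 mm wide, 31 mm over the cut corners, with a square hole 18.6 mm wide, sides along x and y.
- tool_grip (a point): Centre of the tool's red grip, on the shaft axis, 137 mm above the tool's origin; axes as the tool's.
- pump: Small steel pump, fixed, 107 mm tall: flange 96 mm across, barrel 54 mm thick with a copper band, outlet pipe to its -x side (64 mm from the axis, 22 to 50 mm high). Origin: centre of its underside, on the bore axis; z up. Upright bore 33 mm wide, with a funnel mouth 43 mm wide narrowing to the bore 10 mm down; bore floor 20 mm above the origin.
- bore_mouth (a point): Centre of the bore's mouth, on top of the pump, 107 mm above its origin; axes as the pump's.
- nut_top (a point): Centre of the top face of the square brass nut deep in the bore, 72 mm below the mouth. Nut 16 mm square, 13 mm thick, tapered boss 4.5 mm high on top. Axes turn with the nut: its sides lie along x and y. Fully over it, the socket's open end is 13 mm below this point; it enters only if the squares agree to about 9 degrees and then has that much play each way.
- nut (a joint): Turning of the nut on its thread in rad, growing clockwise seen from above; starts at 0.45 to 0.8, runs with 0.05 N m of friction to a stop at 1.1, and stays where it is left. Past the stop the packing turns along with the nut (0.08 N m) by 0.05 to 0.5 rad more, not shown by any reading, until it is bedded and the nut is tight: only the rising torque tells.
- seal (a joint): Twist of the springy seal under the packing in rad, clockwise seen from above: torque on the nut divided by 6 N m/rad, so 0.042 is 0.25 N m. It springs back when the torque goes. Read with the same noise as the rest.
- gland (a joint): How far the springy packing under nut and seal is pushed down, in m: downward force on the nut divided by 8000 N/m, so 0.001 is 8 N. It comes back when the force goes.
- stand: Turned wooden stand, fixed to the bench, 60 mm tall, foot 84 mm across, neck 58 mm thick. Origin: centre of its underside; z up. Upright hole 34.6 mm in diameter with a funnel mouth 44 mm wide that narrows to the hole 6 mm down; the tool's open end rests on the hole's floor.
- stand_floor (a point): Centre of the floor of the stand's hole, 10 mm above the stand's underside, 50 mm below its top.
- jar: Bystander: jar of marshmallows with a pale lid, 69 mm across, 107 mm tall, at the back. Origin: centre of its underside.
- shaker: Bystander: pale grey cocoa shaker, 61 mm across, 97 mm tall, at the back. Origin: centre of its underside.
- ballotin: Bystander: plum-coloured folded card box, 67x93x46 mm, at the back left. Origin: centre of its underside.
- ballotin_dark: Bystander: cream folded card box, 65x93x43 mm, at the back right. Origin: centre of its underside.
- tin: Bystander: round plum and gold tin, 70 mm across, 36 mm tall, front left. Origin: centre of its underside.
- ribbon: Bystander: flat roll of pink ribbon on a pale spool, lying flat, 92x116x25 mm, front right. Origin: centre of its underside.
Things that resemble listed ones, but are neither listed nor needed, are in the scene too. Leave any blue look-alike of the socket_tool alone.

How it is judged (in metres and radians):
On the way, in this order (a step that is already met when the one before it is completed fails the run):
1. the socket sits over the nut: its open end at least 9 mm below the nut's top and within 3 mm of its axis (z of socket_tool in the frame of nut_top below -0.009 m and horizontal distance between socket_tool and nut_top below 0.003 m), for 0.1 s.
2. with the socket on it, the nut is at its stop (1.07 rad or more) and snug: at least 0.15 N m, so the seal is twisted 0.025 rad or more (value of joint nut above 1.07 rad and value of joint seal above 0.025 rad and z of socket_tool in the frame of nut_top below -0.009 m), for 0.1 s.
At the end, for the whole second after the job is handed in: The nut is at its stop (1.05 rad or more), and the socket tool stands at rest in its stand: open end within 6 mm of the hole's centre and 4 mm of its floor, upright within 0.1 rad, released (value of joint nut above 1.05 rad and horizontal distance between socket_tool and stand_floor below 0.006 m and z of socket_tool in the frame of stand_floor below 0.004 m and angle between socket_tool's own z axis and vertical below 0.1 rad and linear speed of socket_tool below 0.02 m/s); the robot touches nothing.
It fails at once if the nut is overtightened: more than 0.45 N m, the seal twisted more than 0.075 rad (value of joint seal above 0.075 rad).
It fails at once if the nut is pressed down with more than 28 N: the packing under it gives more than 3.5 mm (value of joint gland above 0.0035 m).
It fails at once if the tool jams in the pump: contact forces between them add up to more than 80 N (snugging the nut alone makes 30 to 60 N) (contact force between socket_tool and pump above 80 N).
It fails at once if the tool is pressed on its stand with more than 30 N (contact force between socket_tool and stand above 30 N).
It fails at once if a bystander is moved more than 20 mm (distance of any of jar, shaker, ballotin, ballotin_dark, tin, ribbon from where it was at the start of the episode above 0.02 m).
It also fails if it takes over 72 s, if anything falls off the work surface, if the arm or the gripper's body presses on something with over 40 N, if the wrist force passes 120 N, or if a joint passes its speed limit or range.

### The arm

A 6-joint arm with a two-finger parallel gripper is mounted at the origin on a cart in front of the work surface, level with it; the furniture and walls round the work are solid. World frame = base frame: x ahead of the robot, y to its left, z up, the work surface at z = 0. Lengths are in m, angles in degrees, forces in N, time in s.
With the tool pointing down it reaches from about 0.35 to 0.875 m from the base axis. Payload 4.2 kg.
Tool frame: the origin (TCP) lies on the centre line of the jaws, within the pads' length; the fingertips stand tip_reach ahead of it and the grasp point (between the pads) is the TCP (tip_reach is the distance from the TCP to the fingertips, in m); z points along the fingers, y is the line along which they close (so a half turn about z gives the same grasp; the last joint's range is limited). The gripper opens to 87 mm and grips with 3 to 60 N. Pads are 19 mm wide; open, the fingers measure 117 mm over their backs; the gripper's body (75 mm by 190 mm) begins 51 mm behind the grasp point.
Start: joints at [90.447, 22.042, 0.453, 0, -68.411, -14.817], TCP at [0.155, 0.605, 0.217] pointing down, gripper open.
Joint ranges: [-179.83, 179.83], [-69.29, 118.12], [-61.27, 80.66], [-181.25, 117.63], [-171.15, -9.14], [-177.46, 177.46]. Speed limits (degrees/s): [159.86, 159.86, 180, 180, 180, 180].

### API

Orientations are given as a 3x3 rotation matrix whose columns are the frame's x, y, z axes.
In Python, from station import sense, capture, finish_job, tip_reach gives the robot as it stands.
- The arm moves only by the tool arm_command, never from a script. Its argument "deltas" is a list of rows, each a list of 7 numbers: the turn, a rotation vector about the tool's x, y, z in rad, then the shift along the tool's x, y, z in cm, then the closure, from -1 (fully open) to 1 (shut), so that 0 is half open. In form: [[rx, ry, rz, dx, dy, dz, hand], ...]. A call has 1 to 8 rows; each row is the pose to reach, as a shift and turn from the pose commanded when the call began, along the tool's axes at that moment; what a row does not reach only later rows make up. A row lasts 1/12 s, in which the tool goes at most 41.7 mm and 7.16 degrees, less where a joint would pass 70% of its speed; a pose out of reach is approached as far as the arm can. A call with a gripper value outside its range is refused whole. The fingers move at their own pace and stop on an object; the grip force is fixed at half the most. Time passes only in rows, so rows that repeat a pose let the fingers close. It gives the time, the measured TCP pose, the force, the opening and the grip force at its end, in the units of the state.
- sense(): the state, without advancing time (a new reading comes with each control period).
- capture(name): name is "side" or "top" or "wrist"; returns a dict with "pixels" (384x512x3 uint8, blue, green, red), "fovy" (degrees; the focal length in pixels is half the picture's height over the tangent of half this angle, whatever the lens; pixels are square), "cx", "cy" (the principal point, pixels), "k1" (the pictures are not rectified: a ray, as slopes to the right and down, at radius r is drawn at 1 + k1 r^2 times it, then the intrinsics apply), "rvec" (rotation vector, rad) and "tvec" (3), from world to camera coordinates, as OpenCV has them. Camera axes: x right, y down, z forward; pixel columns grow to the right and rows downward; lengths in m; the calibration is good to about 2 mm. A picture is of the moment at which its call begins. There is no depth.
- finish_job(): hands the job in; it is judged then, once.
The state is a dict: "time_s": time; "joints": joint angles; "joint_velocities": joint speeds; "effort": joint torques, N m; "tcp_pos": TCP position; "ee_rot": TCP orientation; "wrist_force": force on the tool from outside, world axes, zero at the start; "moment": the same for the moment, N m; "gripper_width": opening from 0.0 (shut) to 1.0 (fully open); "gripper_force": force on a finger pad.
Only numpy, scipy, OpenCV 4.12 (cv2) and the standard library are available. Lean on these libraries where they do the work, as an engineer would, in place of code of your own. Each camera call takes 0.05 s, during which the arm holds its last target. There are 200 camera calls.

## Working session

There is one attempt and no reset: what is moved stays moved. The work goes in short steps, Python scripts to look and compute and a tool call to move; the robot and the scene stay as the last step left them, time stands still between calls to the robot, and variables do not carry over. Pictures are saved under pics/ and viewed, at most 10 in all, crops included, and the job is handed in when it is done.

Besides the shell and the picture viewer there is one more tool, called after "Call:" by a JSON object that holds its "op" and its "data", one argument or row to a line. arm_command: Moves the arm, as the interface text tells. Its arguments: {"type":"object","properties":{"deltas":{"type":"array"}},"required":["deltas"]}

```bash
ls; mkdir -p pics; python3 - <<'E'
from station import *
import cv2,numpy as np
s=sense(); print({k:(np.round(v,3).tolist()) for k,v in s.items()}, tip_reach)
for n in("top","side"):
    c=capture(n); cv2.imwrite(f"pics/{n}0.png",c["pixels"]); print(n,c["fovy"],c["cx"],c["cy"],c["k1"],c["rvec"],c["tvec"])
a=cv2.imread("pics/top0.png");b=cv2.imread("pics/side0.png")
E
```

```text
pics
{'time_s': 0.0, 'joints': [90.446, 22.092, 0.38, -0.028, -68.411, -14.817], 'joint_velocities': [0.016, -0.066, -0.178, 0.009, 0.028, -0.097], 'effort': [0.0, -39.067, 18.741, 4.22, 0.011, -0.0], 'tcp_pos': [0.155, 0.605, 0.215], 'ee_rot': [[0.969, -0.248, -0.0], [-0.248, -0.969, -0.002], [0.0, 0.002, -1.0]], 'wrist_force': [0.02, -0.451, 0.568], 'moment': [0.029, -0.034, -0.008], 'gripper_force': 0.0, 'gripper_width': 1.001} 0.019
top 55.96598557049489 258.6382069373372 196.75211041363892 0.0405005563973004 [ 2.16056771 -2.17527696  0.07775802] [0.00276233 0.54041532 1.32034187]
side 55.27840261343661 261.3060194930354 190.9796626954343 -0.054476955462368436 [ 2.12219042 -0.31657358  0.18881884] [-0.51502893  0.15021319  1.09851466]
```

View pics/top0.png

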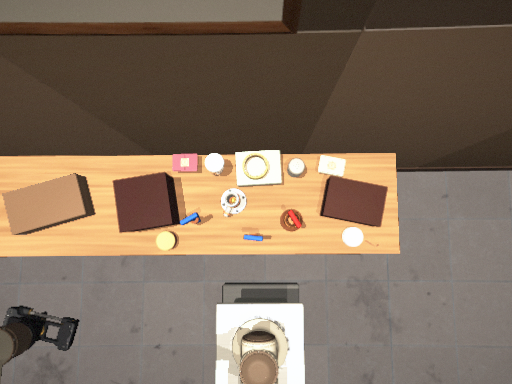

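View pics/side0.png

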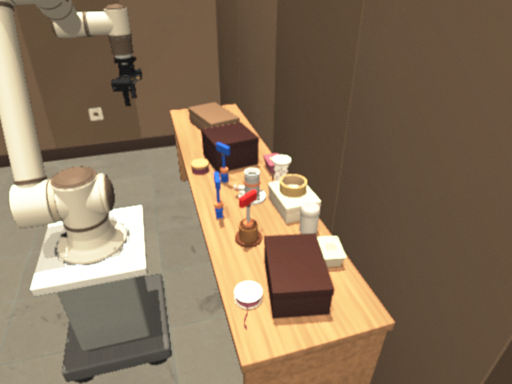

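The top view shows the red grip at about (291,219) in its stand and the pump at (233,201), with blue look-alikes at (190,218) and (254,238). The side view has the red grip at (249,198), stand foot (248,237) and pump (252,182).

```bash
cat > h.py <<'E'
from station import *
import cv2,numpy as np
def cam(n):
    c=capture(n); f=192/np.tan(np.radians(c["fovy"])/2)
    c["K"]=np.array([[f,0,c["cx"]],[0,f,c["cy"]],[0,0,1]]); c["d"]=np.array([c["k1"],0,0,0.])
    c["R"]=cv2.Rodrigues(np.array(c["rvec"],float))[0]; c["o"]=-c["R"].T@np.array(c["tvec"]).ravel(); return c
def ray(c,p):
    u=cv2.undistortPoints(np.array(p,float).reshape(-1,1,2),c["K"],c["d"]).reshape(-1,2)
    return np.c_[u,np.ones(len(u))]@c["R"]
def plane(c,p,z):
    r=ray(c,p); return c["o"]+r*((z-c["o"][2])/r[:,2])[:,None]
def proj(c,P):
    return cv2.projectPoints(np.array(P,float).reshape(-1,1,3),np.array(c["rvec"],float),np.array(c["tvec"],float),c["K"],c["d"])[0].reshape(-1,2)
def red(img):
    h=cv2.cvtColor(img,cv2.COLOR_BGR2HSV).astype(int)
    return ((((h[...,0]<6)|(h[...,0]>174))&(h[...,1]>200)&(h[...,2]>120))*255).astype(np.uint8)
def blobs(m,amin=20):
    n,l,s,c=cv2.connectedComponentsWithStats(m); return [(s[i,4],c[i],s[i,:4],l==i) for i in range(1,n) if s[i,4]>=amin]
E
python3 - <<'E'
from h import *
t=cam("top");s=cam("side")
for c in(t,s):
    for a,p,b,l in blobs(red(c["pixels"])): print(a,p,b)
print("red top z=.155",plane(t,[291,219],.155), "side", plane(s,[249,198],.147))
bl=blobs(red(t["pixels"]))
a,p,b,l=max(bl,key=lambda x:x[0]); ys,xs=np.nonzero(l)
P=plane(t,np.c_[xs,ys],.163); print("grip",P.mean(0),cv2.minAreaRect((P[:,:2]*1000).astype(np.float32)))
print("pump top guess",plane(t,[233,199],.107),plane(t,[234,201],.02),"side",plane(s,[252,171],.107))
img=t["pixels"][170:250,170:320]; cv2.imwrite("pics/c1.png",cv2.resize(img,None,fx=5,fy=5,interpolation=cv2.INTER_CUBIC))
E
```

```text
101 [247.12871287 199.62376238] [240 192  16  15]
red top z=.155 [[ 0.45355047 -0.11046199  0.155     ]] side [[ 0.46290006 -0.12295924  0.147     ]]Traceback (most recent call last):
  File "<stdin>", line 7, in <module>
ValueError: max() iterable argument is empty
```

```bash
python3 - <<'E'
from h import *
t=cam("top");s=cam("side")
h=cv2.cvtColor(t["pixels"],cv2.COLOR_BGR2HSV); print(h[210:230:3,284:300:3].tolist())
print("pump top guess",plane(t,[233,199],.107),plane(t,[234,201],.02),"side",plane(s,[252,171],.107))
img=t["pixels"][170:250,170:320]; cv2.imwrite("pics/c1.png",cv2.resize(img,None,fx=5,fy=5,interpolation=cv2.INTER_CUBIC))
w=capture("wrist");print(w["fovy"],w["rvec"],w["tvec"])
R=cv2.Rodrigues(np.array(w["rvec"],float))[0]; q=sense(); E=np.array(q["ee_rot"]); print("cam in tcp",E.T@(-R.T@np.array(w["tvec"])-q["tcp_pos"]),(R@E).round(3))
E
```

```text
[[[16, 122, 244], [11, 148, 169], [3, 196, 244], [10, 158, 169], [12, 146, 222], [20, 112, 253]], [[10, 153, 162], [8, 172, 159], [2, 177, 253], [2, 197, 250], [12, 159, 152], [10, 153, 201]], [[10, 157, 149], [10, 156, 132], [1, 204, 220], [2, 174, 253], [7, 175, 160], [12, 156, 170]], [[14, 158, 192], [13, 142, 113], [17, 130, 253], [2, 181, 252], [1, 182, 253], [12, 155, 146]], [[13, 161, 117], [11, 149, 137], [18, 130, 253], [8, 170, 220], [2, 171, 253], [2, 199, 247]], [[10, 163, 182], [15, 152, 241], [10, 154, 142], [10, 161, 111], [1, 196, 248], [2, 175, 253]], [[11, 148, 178], [10, 159, 186], [11, 156, 173], [11, 160, 182], [10, 160, 171], [13, 138, 228]]]
pump top guess [[0.52583407 0.08727306 0.107     ]] [[0.52555892 0.09119526 0.02      ]] side [[0.53363844 0.09186811 0.107     ]]
65.437242178906 [-1.81588482  2.3377294   0.31828317] [ 0.62526269 -0.03214932  0.3901371 ]
cam in tcp [ 7.26000225e-02  1.44697633e-05 -1.68935552e-01] [[ 0.001  1.     0.002]
 [-0.964  0.001 -0.267]
 [-0.267 -0.001  0.964]]
```

View pics/c1.png

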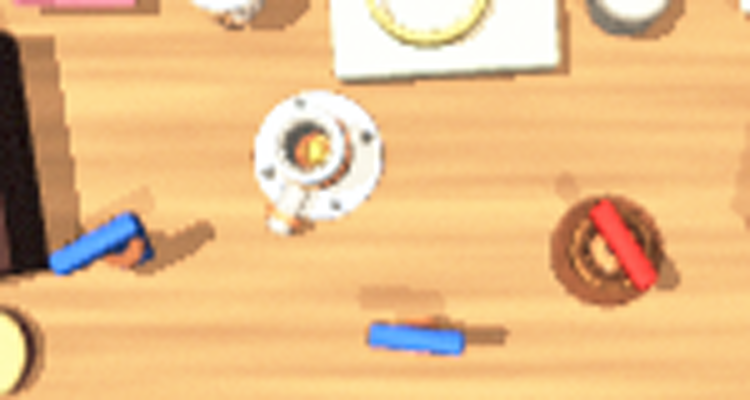

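The crop shows the pump mouth at crop (318,150), i.e. pixel (233.6,200), which gives about (0.527, 0.09) in world. The stand is at crop (607,250), i.e. (0.456,-0.117), with the grip's long axis about 28° from world x. I'm moving so the wrist camera is over the bore, with yaw 28°.

Call:
{"op": "arm_command", "data": {
  "deltas": [
    [0, 0, -0.1, 3, 3.1, -1, -1],
    [0, 0, -0.2, 5.8, 6.1, -2, -1],
    [0, 0, -0.3, 8.5, 8.9, -3, -1],
    [0, 0, -0.4, 11.2, 11.8, -3.5, -1],
    [0, 0, -0.5, 14, 14.7, -4, -1],
    [0, 0, -0.6, 16.7, 17.5, -4, -1],
    [0, 0, -0.7, 19.4, 20.4, -4, -1],
    [0, 0, -0.74, 22, 23.2, -4, -1]
  ]
}}

```text
time_s: 1.02
tcp_pos: [0.3111, 0.3242, 0.257]
ee_rot: [[0.881, 0.474, 0.0], [0.474, -0.881, 0.001], [0.001, -0.001, -1.0]]
wrist_force: [1.2, -0.0, 0.9]
gripper_width: 1.0
gripper_force: 0.0
```

```bash
python3 - <<'E'
from h import *
s=sense();E=np.array(s["ee_rot"]);p=np.array(s["tcp_pos"]);print(s["joints"],p,E[:,0])
print((E.T@(np.array([.463,.056,.25])-p)*100).round(2))
E
```

```text
[ 6.70151139e+01  2.78664450e+00 -1.88317934e+01  8.18192933e-04
 -6.83206423e+01  5.12704361e+01] [0.31109335 0.32418601 0.25697117] [8.80594215e-01 4.73870369e-01 8.37755074e-04]
[ 0.67 30.82  0.68]
```

Call:
{"op": "arm_command", "data": {
  "deltas": [
    [0, 0, 0, 0.1, 4, 0, -1],
    [0, 0, 0, 0.2, 8, 0, -1],
    [0, 0, 0, 0.3, 12, 0, -1],
    [0, 0, 0, 0.4, 16, 0.3, -1],
    [0, 0, 0, 0.5, 20, 0.5, -1],
    [0, 0, 0, 0.6, 24, 0.7, -1],
    [0, 0, 0, 0.7, 28, 0.7, -1],
    [0, 0, 0, 0.7, 30.8, 0.7, -1]
  ]
}}

```text
time_s: 1.68
tcp_pos: [0.4624, 0.0549, 0.2497]
ee_rot: [[0.883, 0.468, 0.0], [0.468, -0.883, -0.0], [0.0, 0.0, -1.0]]
wrist_force: [-0.8, 1.5, -0.1]
gripper_width: 1.002
gripper_force: 0.0
```

Call:
{"op": "arm_command", "data": {
  "deltas": [
    [0, 0, 0, 0, 0, 0, -1],
    [0, 0, 0, 0, 0, 0, -1]
  ]
}}

```text
time_s: 1.85
tcp_pos: [0.4618, 0.0562, 0.2493]
ee_rot: [[0.884, 0.467, -0.001], [0.467, -0.884, -0.0], [-0.0, -0.0, -1.0]]
wrist_force: [0.4, 0.8, -0.4]
gripper_width: 0.998
gripper_force: 0.0
```

```bash
python3 - <<'E'
from h import *
w=cam("wrist"); cv2.imwrite("pics/w1.png",w["pixels"]); np.save("w1.npy",{k:w[k] for k in w},allow_pickle=True)
print(sense()["tcp_pos"],w["o"]); print(proj(w,[[.527,.09,.107],[.527,.09,.035],[.456,-.117,.155],[.456,-.117,0.06]]))
E
```

```text
[0.46149728 0.05703818 0.24944213] [0.52610605 0.09013447 0.41835007]
[[254.95355142 108.49337195]
 [254.85295738 108.63477193]
 [406.4252974  275.79979787]
 [370.41532946 236.37654131]]
```

View pics/w1.png

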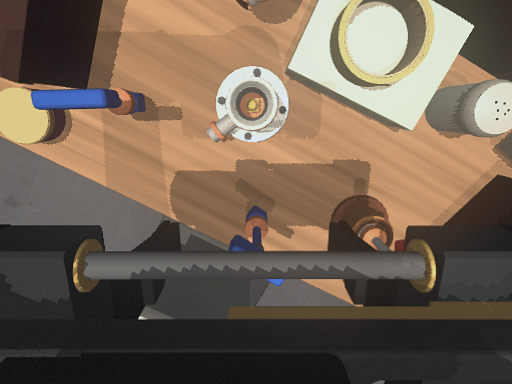

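The wrist view shows the pump from above at (252,104), with the brass nut visible in the bore at about (254,105). The stand is at (360,215), and the red grip is hidden behind the fingers. I'm cropping the pump to measure the mouth and the nut's angle.

```bash
python3 - <<'E'
from h import *
w=np.load("w1.npy",allow_pickle=True).item()
x0,y0=207,60; im=w["pixels"][y0:y0+90,x0:x0+90]; 
cv2.imwrite("pics/w1c.png",np.hstack([cv2.resize(im,(400,400),interpolation=cv2.INTER_CUBIC),cv2.resize(im[25:65,25:65],(400,400),interpolation=cv2.INTER_CUBIC)]))
h=cv2.cvtColor(w["pixels"],cv2.COLOR_BGR2HSV)
m=cv2.inRange(h,(12,110,60),(30,255,255)); m2=np.zeros_like(m); m2[86:124,234:274]=m[86:124,234:274]
for a,p,b,l in blobs(m2,15): 
    ys,xs=np.nonzero(l); print(a,p,b,cv2.minAreaRect(np.float32(np.c_[xs,ys])))
E
```

```text
267 [254.20973783 106.00374532] [245  98  19  19] ((254.0, 107.0), (18.0, 18.0), 90.0)
```

View pics/w1c.png

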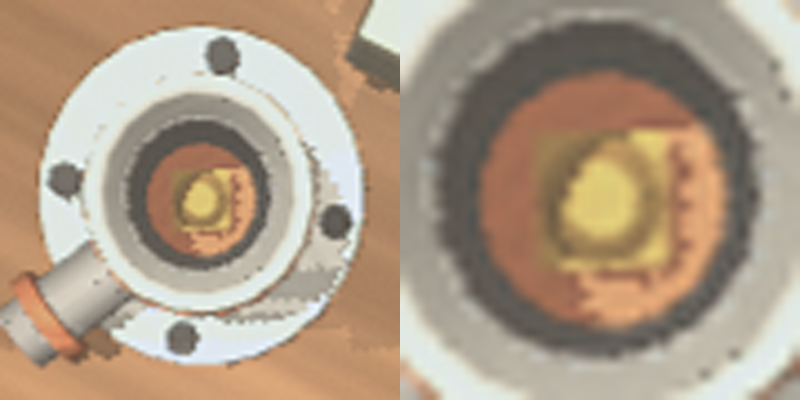

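The crop shows the nut's square aligned with the image axes to within a few degrees, so its yaw is about 28°, the same as the TCP's. Its centre is at about (252.7,104.3), and the bore circle at about (251.6,103.1). Next I'm moving over the red grip.

Call:
{"op": "arm_command", "data": {
  "deltas": [
    [0, 0, 0, -2, 3.4, -0.5, -1],
    [0, 0, 0, -4, 6.9, -1, -1],
    [0, 0, 0, -6, 10.4, -1.1, -1],
    [0, 0, 0, -7.8, 13.6, -1.1, -1],
    [0, 0, 0, -8.6, 14.8, -1.1, -1],
    [0, 0, 0, -8.6, 14.8, -1.1, -1],
    [0, 0, 0, -8.6, 14.8, -1.1, -1]
  ]
}}

```text
time_s: 2.48
tcp_pos: [0.455, -0.1131, 0.2606]
ee_rot: [[0.883, 0.47, 0.0], [0.47, -0.883, 0.0], [0.0, -0.0, -1.0]]
wrist_force: [-0.1, 1.1, 0.1]
gripper_width: 0.995
gripper_force: 0.0
```

```bash
python3 - <<'E'
from h import *
w=np.load("w1.npy",allow_pickle=True).item()
print("nut",plane(w,[252.7,104.3],.035),"bore",plane(w,[251.6,103.1],.097),"flange",plane(w,[252,103.8],.012))
c=cam("wrist"); im=c["pixels"]; s=sense();E=np.array(s["ee_rot"]);p=np.array(s["tcp_pos"]);print(p)
h=cv2.cvtColor(im,cv2.COLOR_BGR2HSV); m=cv2.inRange(h,(0,150,60),(5,255,255))|cv2.inRange(h,(176,150,60),(180,255,255))
for a,q,b,l in blobs(m,100):
    ys,xs=np.nonzero(l); P=plane(c,np.c_[xs,ys],.163)[:,:2]; r=cv2.minAreaRect((P*1000).astype(np.float32)); print(a,q,b,r)
cv2.imwrite("pics/w2.png",im); np.save("w2.npy",c,allow_pickle=True)
E
```

```text
nut [[0.53030136 0.09474887 0.035     ]] bore [[0.53014245 0.09555865 0.097     ]] flange [[0.53067967 0.09612473 0.012     ]]
[ 0.45516217 -0.11251638  0.26065077]
1099 [262.29754322 189.87625114] [253 156  19  69] ((458.32403564453125, -119.59562683105469), (65.7592544555664, 15.298405647277832), 31.54925537109375)
```

View pics/w2.png

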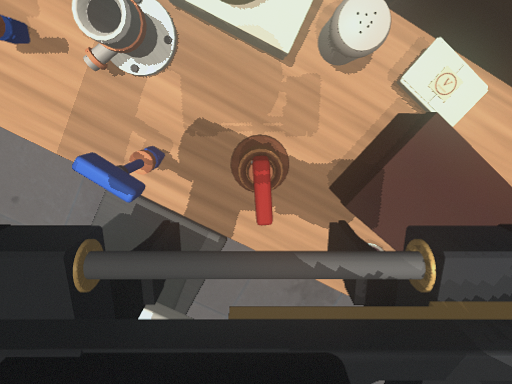

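The red grip is in clear view, spanning pixels (253..272, 156..225). That puts it at (0.458,-0.120) with yaw 31.5°, which matches the stand and its 64 mm length. The pump axis is at (0.530, 0.095). I'm descending and gripping.

Call:
{"op": "arm_command", "data": {
  "deltas": [
    [0, 0, -0.06, 0, 0.8, 0, -1],
    [0, 0, -0.06, 0, 0.8, 3, -1],
    [0, 0, -0.06, 0, 0.8, 6, -1],
    [0, 0, -0.06, 0, 0.8, 9, -1],
    [0, 0, -0.06, 0, 0.8, 11, -1],
    [0, 0, -0.06, 0, 0.8, 11, -1],
    [0, 0, -0.06, 0, 0.8, 11, 0.2],
    [0, 0, -0.06, 0, 0.8, 11, 0.4]
  ]
}}

```text
time_s: 3.2
tcp_pos: [0.4604, -0.1197, 0.1521]
ee_rot: [[0.852, 0.524, 0.003], [0.524, -0.852, -0.0], [0.002, 0.002, -1.0]]
wrist_force: [0.3, 0.4, 0.6]
gripper_width: 0.921
gripper_force: 0.0
```

Call:
{"op": "arm_command", "data": {
  "deltas": [
    [0, 0, 0, 0, 0, 0, 1],
    [0, 0, 0, 0, 0, 0, 1],
    [0, 0, 0, 0, 0, 0, 1],
    [0, 0, 0, 0, 0, 0, 1],
    [0, 0, 0, 0, 0, 0, 1]
  ]
}}

```text
time_s: 3.62
tcp_pos: [0.4591, -0.1207, 0.151]
ee_rot: [[0.853, 0.522, 0.001], [0.522, -0.853, 0.0], [0.001, 0.0, -1.0]]
wrist_force: [-0.1, -0.1, 0.8]
gripper_width: 0.555
gripper_force: 0.0
```

```bash
python3 - <<'E'
from h import *
s=sense();print({k:np.round(v,4).tolist() for k,v in s.items() if k not in("effort","joint_velocities")})
c=cam("wrist");cv2.imwrite("pics/w3.png",c["pixels"])
E
```

```text
{'time_s': 3.6167, 'joints': [4.9454, 11.0361, -25.583, 0.0026, -53.3275, 116.511], 'tcp_pos': [0.4591, -0.1207, 0.151], 'ee_rot': [[0.853, 0.5219, 0.0009], [0.5219, -0.853, 0.0], [0.0008, 0.0004, -1.0]], 'wrist_force': [-0.0612, -0.0513, 0.8202], 'moment': [-0.0432, 0.0003, 0.0135], 'gripper_force': 0.0, 'gripper_width': 0.555}
```

Call:
{"op": "arm_command", "data": {
  "deltas": [
    [0, 0, 0, 0, 0, 0, 1],
    [0, 0, 0, 0, 0, 0, 1],
    [0, 0, 0, 0, 0, 0, 1],
    [0, 0, 0, 0, 0, 0, 1],
    [0, 0, 0, 0, 0, 0, 1],
    [0, 0, 0, 0, 0, 0, 1],
    [0, 0, 0, 0, 0, 0, 1],
    [0, 0, 0, 0, 0, 0, 1]
  ]
}}

```text
time_s: 4.33
tcp_pos: [0.4589, -0.1206, 0.1505]
ee_rot: [[0.853, 0.522, -0.0], [0.522, -0.853, 0.0], [-0.0, -0.0, -1.0]]
wrist_force: [-0.4, -0.2, -1.0]
gripper_width: 0.174
gripper_force: 30.0
```

```bash
python3 - <<'E'
from h import *
s=sense();print({k:np.round(v,4).tolist() for k,v in s.items() if k not in("effort","joint_velocities")})
E
```

```text
{'time_s': 4.3333, 'joints': [4.9549, 11.0824, -25.6097, -0.0017, -53.3193, 116.5108], 'tcp_pos': [0.4589, -0.1206, 0.1505], 'ee_rot': [[0.853, 0.522, -0.0002], [0.522, -0.853, 0.0], [-0.0002, -0.0001, -1.0]], 'wrist_force': [-0.4222, -0.2366, -1.001], 'moment': [-0.0457, -0.0807, 0.0025], 'gripper_force': 29.9925, 'gripper_width': 0.1737}
```

Call:
{"op": "arm_command", "data": {
  "deltas": [
    [0, 0, 0, 0, 0, -1, 1],
    [0, 0, 0, 0, 0, -3, 1],
    [0, 0, 0, 0, 0, -5.5, 1],
    [0, 0, 0, 0, 0, -8, 1],
    [0, 0, 0, 0, 0, -10.5, 1],
    [0, 0, 0, 0, 0, -12.5, 1],
    [0, 0, 0, 0, 0, -12.5, 1],
    [0, 0, 0, 0, 0, -12.5, 1]
  ]
}}

```text
time_s: 5.0
tcp_pos: [0.4589, -0.1203, 0.2756]
ee_rot: [[0.853, 0.522, 0.001], [0.522, -0.853, 0.001], [0.001, -0.0, -1.0]]
wrist_force: [-0.3, -0.4, -3.3]
gripper_width: 0.179
gripper_force: 30.0
```

```bash
python3 - <<'E'
from h import *
s=sense();print({k:np.round(v,4).tolist() for k,v in s.items() if k not in("effort","joint_velocities")})
w=cam("wrist");c=cam("side")
a=w["pixels"][100:300,130:390]; p=proj(c,[s["tcp_pos"]])[0].astype(int); print(p)
b=c["pixels"][p[1]-35:p[1]+65,p[0]-50:p[0]+50]
cv2.imwrite("pics/w4.png",np.hstack([cv2.resize(a,(390,300)),cv2.resize(b,(300,300),interpolation=cv2.INTER_CUBIC)]))
p=np.array(s["tcp_pos"]);E=np.array(s["ee_rot"]);print((E.T@(np.array([.5305,.0953,p[2]])-p)*100).round(2))
E
```

```text
{'time_s': 5.0, 'joints': [4.9576, 4.7653, -13.9503, -0.0531, -71.2137, 116.511], 'tcp_pos': [0.4589, -0.1203, 0.2756], 'ee_rot': [[0.8531, 0.5218, 0.0012], [0.5218, -0.8531, 0.001], [0.0015, -0.0002, -1.0]], 'wrist_force': [-0.2787, -0.4117, -3.3169], 'moment': [-0.0419, 0.0314, -0.0205], 'gripper_force': 29.9912, 'gripper_width': 0.1786}
[246 157]
[ 17.36 -14.66   0.03]
```

View pics/w4.png

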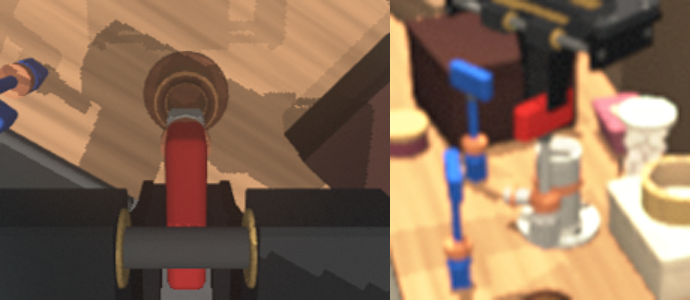

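The tool hangs straight in the gripper, and the wrist view shows the empty stand hole below it. Now I'm carrying it over the pump.

Call:
{"op": "arm_command", "data": {
  "deltas": [
    [0, 0, 0.01, 1.5, -1.3, 0, 1],
    [0, 0, 0.03, 4.5, -3.8, 0, 1],
    [0, 0, 0.05, 8, -6.7, 0, 1],
    [0, 0, 0.06, 11.5, -9.7, 0, 1],
    [0, 0, 0.06, 14.5, -12.3, 0, 1],
    [0, 0, 0.06, 16.8, -14.2, 0, 1],
    [0, 0, 0.06, 17.4, -14.7, 0, 1],
    [0, 0, 0.06, 17.4, -14.7, 0, 1]
  ]
}}

```text
time_s: 5.77
tcp_pos: [0.5304, 0.0977, 0.2728]
ee_rot: [[0.881, 0.473, -0.004], [0.473, -0.881, -0.002], [-0.005, -0.001, -1.0]]
wrist_force: [0.0, -0.3, -0.9]
gripper_width: 0.176
gripper_force: 30.0
```

Call:
{"op": "arm_command", "data": {
  "deltas": [
    [0, 0, 0, 0, 0, 1.5, 1],
    [0, 0, 0, 0, 0, 1.5, 1],
    [0, 0, 0, 0, 0, 1.5, 1]
  ]
}}

```text
time_s: 6.02
tcp_pos: [0.5293, 0.0942, 0.259]
ee_rot: [[0.883, 0.469, -0.004], [0.469, -0.883, -0.002], [-0.004, -0.0, -1.0]]
wrist_force: [-0.6, -0.2, -1.9]
gripper_width: 0.179
gripper_force: 30.0
```

```bash
python3 - <<'E'
from h import *
s=sense();print({k:np.round(v,4).tolist() for k,v in s.items() if k not in("effort","joint_velocities")})
w=cam("wrist"); np.save("w5.npy",w,allow_pickle=True)
p=np.array(s["tcp_pos"]);E=np.array(s["ee_rot"])
print("pred end/collar, mouth",proj(w,[p+E[:,2]*.1405,p+E[:,2]*.0925,[.5303,.0953,.107]]).round(1))
a=w["pixels"][100:280,150:370]
cv2.imwrite("pics/w5.png",cv2.resize(a,(733,600),interpolation=cv2.INTER_CUBIC))
E
```

```text
{'time_s': 6.0167, 'joints': [27.3776, 12.004, -7.6211, -0.0096, -70.6323, 90.5938], 'tcp_pos': [0.5293, 0.0942, 0.259], 'ee_rot': [[0.8832, 0.469, -0.0041], [0.469, -0.8832, -0.0019], [-0.0045, -0.0002, -1.0]], 'wrist_force': [-0.6203, -0.1514, -1.8846], 'moment': [-0.0997, -0.0875, -0.0031], 'gripper_force': 29.9912, 'gripper_width': 0.1786}
pred end/collar, mouth [[254.3 180.3]
 [254.3 192.3]
 [253.9 176.1]]
```

View pics/w5.png

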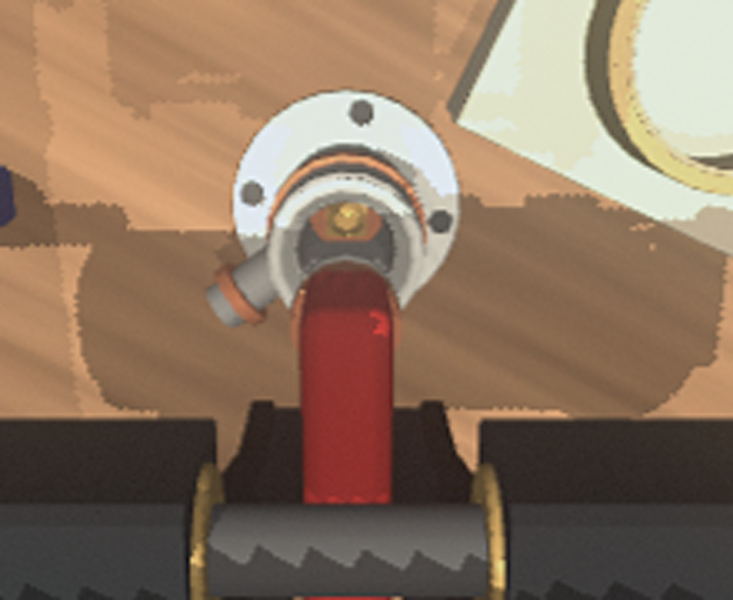

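The grip centre (column ~254.1), nut boss (crop (347,217), pixel (254.1,165.1)) and flange line up laterally. I'm cross-checking the pump's position along the tool x axis from this view before lowering.

```bash
python3 - <<'E'
from h import *
w=np.load("w5.npy",allow_pickle=True).item()
# flange ellipse (crop px): left 233,right 460,top 90 ; fit by top edge; boss
f=lambda x,y:[x/3.333+150-.35,y/3.333+100-.35]
print("boss",plane(w,f(347,217),.0395)); 
A=plane(w,[f(347,90)],.02)[0]; L=plane(w,[f(233,200),f(460,200)],.02); print("flange top edge (axis is 48mm back along x)",A-np.array([.883,.469,0])*.048,L.mean(0),np.linalg.norm(L[0]-L[1]))
for z in(.008,.014): print(z,plane(w,[f(347,90)],z)[0]-np.array([.883,.469,0])*.048)
E
```

```text
boss [[0.53020294 0.09560246 0.0395    ]]
flange top edge (axis is 48mm back along x) [0.53009961 0.09562523 0.02      ] [0.53316085 0.09746931 0.02      ] 0.09366918915649385
0.008 [0.52946217 0.09531587 0.008     ]
0.014 [0.52978089 0.09547055 0.014     ]
```

Two independent views agree on the axis, (0.530, 0.0955). I'm centring and lowering until the collar is at the mouth.

Call:
{"op": "arm_command", "data": {
  "deltas": [
    [0, 0, 0, 0.15, -0.05, 0, 1],
    [0, 0, 0, 0.15, -0.05, 0.7, 1],
    [0, 0, 0, 0.15, -0.05, 1.5, 1],
    [0, 0, 0, 0.15, -0.05, 2.3, 1],
    [0, 0, 0, 0.15, -0.05, 3.1, 1],
    [0, 0, 0, 0.15, -0.05, 3.9, 1],
    [0, 0, 0, 0.15, -0.05, 4.7, 1],
    [0, 0, 0, 0.15, -0.05, 4.7, 1]
  ]
}}

```text
time_s: 6.73
tcp_pos: [0.5307, 0.0964, 0.2112]
ee_rot: [[0.883, 0.47, -0.004], [0.47, -0.883, -0.001], [-0.004, -0.001, -1.0]]
wrist_force: [-0.2, 0.2, -3.2]
gripper_width: 0.179
gripper_force: 30.0
```

Call:
{"op": "arm_command", "data": {
  "deltas": [
    [0, 0, 0, 0, 0, 0.5, 1],
    [0, 0, 0, 0, 0, 1, 1],
    [0, 0, 0, 0, 0, 1.5, 1],
    [0, 0, 0, 0, 0, 1.5, 1]
  ]
}}

```text
time_s: 7.07
tcp_pos: [0.5311, 0.0966, 0.1974]
ee_rot: [[0.883, 0.47, -0.002], [0.47, -0.883, -0.0], [-0.002, -0.0, -1.0]]
wrist_force: [0.0, -1.3, -2.6]
gripper_width: 0.178
gripper_force: 30.0
```

```bash
cat > st.py <<'E'
from h import *
s=sense();print({k:np.round(v,3).tolist() for k,v in s.items() if k not in("effort","joint_velocities")})
E
python3 st.py
```

```text
{'time_s': 7.067, 'joints': [27.514, 14.702, -13.156, -0.029, -62.245, 90.516], 'tcp_pos': [0.531, 0.097, 0.197], 'ee_rot': [[0.883, 0.47, -0.002], [0.47, -0.883, -0.0], [-0.002, -0.0, -1.0]], 'wrist_force': [0.011, -1.33, -2.621], 'moment': [-0.074, -0.129, 0.026], 'gripper_force': 29.991, 'gripper_width': 0.178}
```

Call:
{"op": "arm_command", "data": {
  "deltas": [
    [0, 0, 0, -0.08, 0, 0.3, 1],
    [0, 0, 0, -0.08, 0, 0.7, 1],
    [0, 0, 0, -0.08, 0, 1.1, 1],
    [0, 0, 0, -0.08, 0, 1.4, 1],
    [0, 0, 0, -0.08, 0, 1.4, 1]
  ]
}}

```text
time_s: 7.48
tcp_pos: [0.5307, 0.0962, 0.1838]
ee_rot: [[0.883, 0.47, -0.001], [0.47, -0.883, -0.0], [-0.001, -0.0, -1.0]]
wrist_force: [1.7, -0.6, -1.5]
gripper_width: 0.181
gripper_force: 30.0
```

```bash
python3 st.py
```

```text
{'time_s': 7.483, 'joints': [27.51, 15.317, -14.415, -0.005, -60.336, 90.518], 'tcp_pos': [0.531, 0.096, 0.184], 'ee_rot': [[0.883, 0.47, -0.001], [0.47, -0.883, -0.0], [-0.001, -0.0, -1.0]], 'wrist_force': [1.69, -0.628, -1.509], 'moment': [-0.102, -0.219, -0.024], 'gripper_force': 29.992, 'gripper_width': 0.181}
```

Contact is light. I'm lowering in small steps onto the nut.

Call:
{"op": "arm_command", "data": {
  "deltas": [
    [0, 0, 0, 0, 0, 0.2, 1],
    [0, 0, 0, 0, 0, 0.4, 1],
    [0, 0, 0, 0, 0, 0.6, 1],
    [0, 0, 0, 0, 0, 0.8, 1],
    [0, 0, 0, 0, 0, 0.9, 1],
    [0, 0, 0, 0, 0, 0.9, 1]
  ]
}}

```text
time_s: 7.98
tcp_pos: [0.5309, 0.0963, 0.1753]
ee_rot: [[0.883, 0.47, -0.0], [0.47, -0.883, -0.0], [-0.0, -0.0, -1.0]]
wrist_force: [-0.3, -1.0, -1.5]
gripper_width: 0.177
gripper_force: 30.0
```

Call:
{"op": "arm_command", "data": {
  "deltas": [
    [0, 0, 0, 0, 0, 0.15, 1],
    [0, 0, 0, 0, 0, 0.3, 1],
    [0, 0, 0, 0, 0, 0.3, 1]
  ]
}}

```text
time_s: 8.23
tcp_pos: [0.5309, 0.0963, 0.1722]
ee_rot: [[0.883, 0.47, -0.0], [0.47, -0.883, -0.0], [-0.0, -0.0, -1.0]]
wrist_force: [0.6, 0.4, -2.5]
gripper_width: 0.176
gripper_force: 30.0
```

Call:
{"op": "arm_command", "data": {
  "deltas": [
    [0, 0, 0, 0, 0, 0.15, 1],
    [0, 0, 0, 0, 0, 0.3, 1],
    [0, 0, 0, 0, 0, 0.4, 1],
    [0, 0, 0, 0, 0, 0.4, 1]
  ]
}}

```text
time_s: 8.57
tcp_pos: [0.5309, 0.0963, 0.1683]
ee_rot: [[0.883, 0.47, -0.0], [0.47, -0.883, -0.0], [-0.0, -0.0, -1.0]]
wrist_force: [0.2, -1.3, -1.8]
gripper_width: 0.178
gripper_force: 30.0
```

Call:
{"op": "arm_command", "data": {
  "deltas": [
    [0, 0, 0, 0, 0, 0.1, 1],
    [0, 0, 0, 0, 0, 0.2, 1],
    [0, 0, 0, 0, 0, 0.3, 1],
    [0, 0, 0, 0, 0, 0.3, 1]
  ]
}}

```text
time_s: 8.9
tcp_pos: [0.5309, 0.0963, 0.1653]
ee_rot: [[0.883, 0.47, -0.0], [0.47, -0.883, -0.0], [-0.0, -0.0, -1.0]]
wrist_force: [-0.2, -0.1, -1.8]
gripper_width: 0.181
gripper_force: 30.0
```

```bash
python3 st.py
```

```text
{'time_s': 8.9, 'joints': [27.511, 16.313, -15.92, -0.007, -57.785, 90.517], 'tcp_pos': [0.531, 0.096, 0.165], 'ee_rot': [[0.883, 0.47, -0.0], [0.47, -0.883, -0.0], [-0.0, -0.0, -1.0]], 'wrist_force': [-0.153, -0.105, -1.814], 'moment': [-0.113, -0.148, -0.031], 'gripper_force': 29.991, 'gripper_width': 0.181}
```

The socket end is about 10 mm below the nut's top with no resistance, so it's on the nut. I'm seating it 2 mm further and making the first safe 0.3 rad clockwise turn (+z of the tool).

Call:
{"op": "arm_command", "data": {
  "deltas": [
    [0, 0, 0, 0, 0, 0.1, 1],
    [0, 0, 0, 0, 0, 0.2, 1],
    [0, 0, 0, 0, 0, 0.2, 1],
    [0, 0, 0, 0, 0, 0.2, 1]
  ]
}}

```text
time_s: 9.23
tcp_pos: [0.5309, 0.0964, 0.1634]
ee_rot: [[0.883, 0.47, -0.0], [0.47, -0.883, -0.0], [-0.0, -0.0, -1.0]]
wrist_force: [0.1, 0.5, -1.8]
gripper_width: 0.177
gripper_force: 30.0
```

```bash
cat > mz.py <<'E'
from h import *
F=[];M=[]
for i in range(3):
    capture("wrist"); s=sense(); F.append(s["wrist_force"]);M.append(s["moment"])
E=np.array(s["ee_rot"]);print(s["time_s"],"pos",np.round(s["tcp_pos"],4),"yaw",np.degrees(np.arctan2(E[1,0],E[0,0])).round(2),"F",np.mean(F,0).round(2),"M",np.mean(M,0).round(3),"mz",np.round(np.array(M)[:,2],3),"w",round(s["gripper_width"],3),"q6",round(s["joints"][5],2))
E
python3 mz.py
```

```text
9.3833 pos [0.531  0.0964 0.1635] yaw 28.03 F [ 0.08 -0.56 -2.08] M [-0.094 -0.157  0.001] mz [-0.026 -0.036  0.065] w 0.177 q6 90.52
```

Call:
{"op": "arm_command", "data": {
  "deltas": [
    [0, 0, 0.04, 0, 0, 0, 1],
    [0, 0, 0.08, 0, 0, 0, 1],
    [0, 0, 0.12, 0, 0, 0, 1],
    [0, 0, 0.16, 0, 0, 0, 1],
    [0, 0, 0.2, 0, 0, 0, 1],
    [0, 0, 0.24, 0, 0, 0, 1],
    [0, 0, 0.28, 0, 0, 0, 1],
    [0, 0, 0.3, 0, 0, 0, 1]
  ]
}}

```text
time_s: 10.05
tcp_pos: [0.5311, 0.0962, 0.1637]
ee_rot: [[0.982, 0.187, 0.0], [0.187, -0.982, -0.0], [0.0, 0.0, -1.0]]
wrist_force: [0.4, -0.4, -2.0]
gripper_width: 0.178
gripper_force: 30.0
```

```bash
python3 mz.py
```

```text
10.2 pos [0.5311 0.0962 0.1637] yaw 10.89 F [ 0.33 -0.81 -1.79] M [-0.444 -0.326  0.006] mz [-0.03   0.034  0.013] w 0.176 q6 73.37
```

Call:
{"op": "arm_command", "data": {
  "deltas": [
    [0, 0, 0.025, 0, 0, 0, 1],
    [0, 0, 0.05, 0, 0, 0, 1],
    [0, 0, 0.05, 0, 0, 0, 1]
  ]
}}

```text
time_s: 10.45
tcp_pos: [0.531, 0.0963, 0.1636]
ee_rot: [[0.99, 0.138, 0.0], [0.138, -0.99, -0.0], [0.0, 0.0, -1.0]]
wrist_force: [-0.0, -1.1, -1.6]
gripper_width: 0.177
gripper_force: 30.0
```

```bash
sed -i 's/range(3)/range(6)/' mz.py; python3 mz.py
```

```text
10.75 pos [0.531  0.0963 0.1636] yaw 7.98 F [ 0.64 -1.1  -1.71] M [-0.505 -0.31   0.027] mz [0.042 0.009 0.009 0.01  0.078 0.015] w 0.176 q6 70.47
```

Call:
{"op": "arm_command", "data": {
  "deltas": [
    [0, 0, 0.025, 0, 0, 0, 1],
    [0, 0, 0.05, 0, 0, 0, 1],
    [0, 0, 0.05, 0, 0, 0, 1]
  ]
}}

```text
time_s: 11.0
tcp_pos: [0.531, 0.0963, 0.1636]
ee_rot: [[0.996, 0.088, 0.0], [0.088, -0.996, -0.0], [0.0, 0.0, -1.0]]
wrist_force: [0.6, -1.0, -2.1]
gripper_width: 0.181
gripper_force: 30.0
```

```bash
python3 mz.py
```

```text
11.3 pos [0.531  0.0964 0.1636] yaw 5.12 F [ 0.69 -1.78 -1.42] M [-0.546 -0.293  0.049] mz [0.05  0.069 0.017 0.033 0.079 0.048] w 0.178 q6 67.6
```

Call:
{"op": "arm_command", "data": {
  "deltas": [
    [0, 0, 0.025, 0, 0, 0, 1],
    [0, 0, 0.05, 0, 0, 0, 1],
    [0, 0, 0.05, 0, 0, 0, 1]
  ]
}}

```text
time_s: 11.55
tcp_pos: [0.531, 0.0964, 0.1635]
ee_rot: [[0.999, 0.038, -0.0], [0.038, -0.999, -0.0], [-0.0, 0.0, -1.0]]
wrist_force: [-0.2, -1.2, -1.4]
gripper_width: 0.175
gripper_force: 30.0
```

```bash
python3 mz.py
```

```text
11.85 pos [0.531  0.0964 0.1636] yaw 2.25 F [ 0.57 -0.95 -1.78] M [-0.576 -0.294  0.064] mz [0.036 0.072 0.043 0.088 0.059 0.088] w 0.175 q6 64.74
```

Call:
{"op": "arm_command", "data": {
  "deltas": [
    [0, 0, 0.025, 0, 0, 0, 1],
    [0, 0, 0.05, 0, 0, 0, 1],
    [0, 0, 0.05, 0, 0, 0, 1]
  ]
}}

```text
time_s: 12.1
tcp_pos: [0.531, 0.0963, 0.1635]
ee_rot: [[1.0, -0.012, -0.0], [-0.012, -1.0, -0.0], [-0.0, 0.0, -1.0]]
wrist_force: [0.8, -1.4, -0.4]
gripper_width: 0.179
gripper_force: 30.0
```

```bash
python3 mz.py
```

```text
12.4 pos [0.531  0.0964 0.1636] yaw -0.62 F [ 0.67 -1.03 -1.26] M [-0.623 -0.28   0.057] mz [0.101 0.057 0.014 0.083 0.008 0.08 ] w 0.177 q6 61.87
```

Call:
{"op": "arm_command", "data": {
  "deltas": [
    [0, 0, 0.025, 0, 0, 0, 1],
    [0, 0, 0.05, 0, 0, 0, 1],
    [0, 0, 0.05, 0, 0, 0, 1]
  ]
}}

```text
time_s: 12.65
tcp_pos: [0.531, 0.0963, 0.1636]
ee_rot: [[0.998, -0.062, -0.0], [-0.062, -0.998, -0.0], [-0.0, 0.0, -1.0]]
wrist_force: [0.4, -1.9, -1.4]
gripper_width: 0.182
gripper_force: 30.0
```

```bash
python3 mz.py
```

```text
12.95 pos [0.531  0.0964 0.1635] yaw -3.48 F [ 0.46 -1.65 -1.6 ] M [-0.664 -0.269  0.037] mz [ 0.006  0.136  0.012  0.062 -0.01   0.016] w 0.181 q6 59.01
```

Call:
{"op": "arm_command", "data": {
  "deltas": [
    [0, 0, 0.025, 0, 0, 0, 1],
    [0, 0, 0.05, 0, 0, 0, 1],
    [0, 0, 0.05, 0, 0, 0, 1]
  ]
}}

```text
time_s: 13.2
tcp_pos: [0.531, 0.0963, 0.1635]
ee_rot: [[0.994, -0.112, -0.0], [-0.112, -0.994, -0.0], [-0.0, 0.0, -1.0]]
wrist_force: [0.1, -1.8, -0.6]
gripper_width: 0.175
gripper_force: 30.1
```

```bash
python3 mz.py
```

```text
13.5 pos [0.531  0.0964 0.1635] yaw -6.35 F [ 0.84 -1.67 -1.04] M [-0.672 -0.238  0.076] mz [0.113 0.053 0.015 0.089 0.122 0.061] w 0.179 q6 56.14
```

Call:
{"op": "arm_command", "data": {
  "deltas": [
    [0, 0, 0.025, 0, 0, 0, 1],
    [0, 0, 0.05, 0, 0, 0, 1],
    [0, 0, 0.05, 0, 0, 0, 1]
  ]
}}

```text
time_s: 13.75
tcp_pos: [0.531, 0.0964, 0.1635]
ee_rot: [[0.987, -0.161, -0.0], [-0.161, -0.987, -0.0], [-0.0, 0.0, -1.0]]
wrist_force: [0.5, -1.3, -1.3]
gripper_width: 0.179
gripper_force: 30.1
```

```bash
python3 mz.py
```

```text
14.05 pos [0.531  0.0964 0.1636] yaw -9.21 F [ 0.53 -1.45 -1.62] M [-0.687 -0.211  0.04 ] mz [0.031 0.008 0.052 0.007 0.047 0.093] w 0.178 q6 53.28
```

Call:
{"op": "arm_command", "data": {
  "deltas": [
    [0, 0, 0.025, 0, 0, 0, 1],
    [0, 0, 0.05, 0, 0, 0, 1],
    [0, 0, 0.05, 0, 0, 0, 1]
  ]
}}

```text
time_s: 14.3
tcp_pos: [0.5309, 0.0963, 0.1635]
ee_rot: [[0.978, -0.211, -0.0], [-0.211, -0.978, -0.0], [-0.0, 0.0, -1.0]]
wrist_force: [0.9, -2.1, -0.6]
gripper_width: 0.174
gripper_force: 30.1
```

```bash
python3 mz.py
```

```text
14.6 pos [0.531  0.0964 0.1636] yaw -12.07 F [ 0.21 -1.29 -1.57] M [-0.701 -0.178  0.055] mz [0.039 0.046 0.017 0.06  0.094 0.075] w 0.176 q6 50.41
```

Call:
{"op": "arm_command", "data": {
  "deltas": [
    [0, 0, 0.025, 0, 0, 0, 1],
    [0, 0, 0.05, 0, 0, 0, 1],
    [0, 0, 0.05, 0, 0, 0, 1]
  ]
}}

```text
time_s: 14.85
tcp_pos: [0.5309, 0.0963, 0.1635]
ee_rot: [[0.966, -0.259, -0.0], [-0.259, -0.966, -0.0], [-0.0, 0.0, -1.0]]
wrist_force: [0.5, -2.2, -1.5]
gripper_width: 0.175
gripper_force: 30.1
```

```bash
python3 mz.py
```

```text
15.15 pos [0.531  0.0964 0.1636] yaw -14.94 F [ 0.76 -1.84 -1.39] M [-0.765 -0.18   0.029] mz [-0.003  0.072 -0.027  0.046  0.018  0.07 ] w 0.182 q6 47.55
```

Call:
{"op": "arm_command", "data": {
  "deltas": [
    [0, 0, 0.025, 0, 0, 0, 1],
    [0, 0, 0.05, 0, 0, 0, 1],
    [0, 0, 0.05, 0, 0, 0, 1]
  ]
}}

```text
time_s: 15.4
tcp_pos: [0.5309, 0.0963, 0.1635]
ee_rot: [[0.952, -0.307, -0.0], [-0.307, -0.952, -0.0], [-0.0, 0.0, -1.0]]
wrist_force: [0.4, -1.6, -1.8]
gripper_width: 0.177
gripper_force: 30.1
```

```bash
python3 mz.py
```

```text
15.7 pos [0.531  0.0964 0.1636] yaw -17.8 F [ 0.42 -1.84 -1.1 ] M [-0.761 -0.122  0.071] mz [0.095 0.083 0.103 0.066 0.025 0.053] w 0.18 q6 44.68
```

Call:
{"op": "arm_command", "data": {
  "deltas": [
    [0, 0, 0.025, 0, 0, 0, 1],
    [0, 0, 0.05, 0, 0, 0, 1],
    [0, 0, 0.05, 0, 0, 0, 1]
  ]
}}

```text
time_s: 15.95
tcp_pos: [0.531, 0.0964, 0.1636]
ee_rot: [[0.935, -0.354, -0.0], [-0.354, -0.935, -0.0], [-0.0, 0.0, -1.0]]
wrist_force: [0.4, -1.9, -2.0]
gripper_width: 0.179
gripper_force: 30.1
```

```bash
python3 mz.py
```

```text
16.25 pos [0.531  0.0964 0.1635] yaw -20.67 F [ 0.21 -1.74 -1.3 ] M [-0.808 -0.098  0.077] mz [0.07  0.064 0.058 0.089 0.076 0.108] w 0.182 q6 41.82
```

Call:
{"op": "arm_command", "data": {
  "deltas": [
    [0, 0, 0.02, 0, 0, 0, 1],
    [0, 0, 0.04, 0, 0, 0, 1],
    [0, 0, 0.04, 0, 0, 0, 1]
  ]
}}

```text
time_s: 16.5
tcp_pos: [0.531, 0.0963, 0.1635]
ee_rot: [[0.92, -0.391, -0.0], [-0.391, -0.92, -0.0], [-0.0, 0.0, -1.0]]
wrist_force: [-0.3, -2.7, -0.4]
gripper_width: 0.174
gripper_force: 30.1
```

```bash
python3 mz.py
```

```text
16.8 pos [0.5309 0.0964 0.1635] yaw -22.96 F [ 0.2  -2.14 -1.56] M [-0.801 -0.094  0.057] mz [0.076 0.044 0.06  0.061 0.053 0.047] w 0.175 q6 39.52
```

Call:
{"op": "arm_command", "data": {
  "deltas": [
    [0, 0, 0.025, 0, 0, 0, 1],
    [0, 0, 0.05, 0, 0, 0, 1],
    [0, 0, 0.05, 0, 0, 0, 1]
  ]
}}

```text
time_s: 17.05
tcp_pos: [0.531, 0.0964, 0.1635]
ee_rot: [[0.9, -0.437, -0.0], [-0.437, -0.9, -0.0], [-0.0, 0.0, -1.0]]
wrist_force: [-0.1, -1.5, -1.9]
gripper_width: 0.175
gripper_force: 30.1
```

```bash
python3 mz.py
```

```text
17.35 pos [0.531  0.0964 0.1636] yaw -25.82 F [ 0.37 -2.22 -1.39] M [-0.81  -0.084  0.058] mz [0.058 0.114 0.048 0.114 0.01  0.004] w 0.178 q6 36.66
```

Call:
{"op": "arm_command", "data": {
  "deltas": [
    [0, 0, 0.025, 0, 0, 0, 1],
    [0, 0, 0.05, 0, 0, 0, 1],
    [0, 0, 0.05, 0, 0, 0, 1]
  ]
}}

```text
time_s: 17.6
tcp_pos: [0.531, 0.0964, 0.1635]
ee_rot: [[0.876, -0.481, -0.0], [-0.481, -0.876, -0.0], [-0.0, 0.0, -1.0]]
wrist_force: [0.5, -0.9, -1.5]
gripper_width: 0.177
gripper_force: 30.1
```

```bash
python3 mz.py
```

```text
17.9 pos [0.531  0.0964 0.1635] yaw -28.69 F [ 0.22 -1.98 -1.32] M [-0.824 -0.05   0.076] mz [0.081 0.08  0.094 0.112 0.041 0.049] w 0.178 q6 33.8
```

Call:
{"op": "arm_command", "data": {
  "deltas": [
    [0, 0, 0.025, 0, 0, 0, 1],
    [0, 0, 0.05, 0, 0, 0, 1],
    [0, 0, 0.05, 0, 0, 0, 1]
  ]
}}

```text
time_s: 18.15
tcp_pos: [0.5309, 0.0964, 0.1636]
ee_rot: [[0.851, -0.525, -0.0], [-0.525, -0.851, -0.0], [-0.0, 0.0, -1.0]]
wrist_force: [0.3, -1.7, -0.9]
gripper_width: 0.178
gripper_force: 30.1
```

```bash
python3 mz.py
```

```text
18.45 pos [0.531  0.0963 0.1635] yaw -31.56 F [-0.06 -1.48 -1.23] M [-0.825  0.002  0.099] mz [0.085 0.104 0.113 0.084 0.098 0.111] w 0.173 q6 30.93
```

Call:
{"op": "arm_command", "data": {
  "deltas": [
    [0, 0, 0.012, 0, 0, 0, 1],
    [0, 0, 0.025, 0, 0, 0, 1],
    [0, 0, 0.025, 0, 0, 0, 1]
  ]
}}

```text
time_s: 18.7
tcp_pos: [0.531, 0.0964, 0.1636]
ee_rot: [[0.838, -0.545, -0.0], [-0.545, -0.838, -0.0], [-0.0, 0.0, -1.0]]
wrist_force: [0.1, -2.2, -2.0]
gripper_width: 0.179
gripper_force: 30.1
```

```bash
python3 mz.py
```

```text
19.0 pos [0.531  0.0964 0.1635] yaw -32.99 F [-0.04 -1.97 -1.06] M [-0.823  0.021  0.082] mz [0.109 0.081 0.042 0.04  0.112 0.105] w 0.179 q6 29.5
```

Still about 0.08 N m, the packing phase. I'm continuing.

Call:
{"op": "arm_command", "data": {
  "deltas": [
    [0, 0, 0.02, 0, 0, 0, 1],
    [0, 0, 0.04, 0, 0, 0, 1],
    [0, 0, 0.04, 0, 0, 0, 1]
  ]
}}

```text
time_s: 19.25
tcp_pos: [0.5309, 0.0963, 0.1635]
ee_rot: [[0.816, -0.579, -0.0], [-0.579, -0.816, -0.0], [-0.0, 0.0, -1.0]]
wrist_force: [0.0, -1.3, -1.9]
gripper_width: 0.175
gripper_force: 30.1
```

```bash
python3 mz.py
```

```text
19.55 pos [0.531  0.0964 0.1635] yaw -35.28 F [ 0.03 -2.31 -1.12] M [-0.853  0.04   0.082] mz [0.055 0.085 0.107 0.089 0.063 0.093] w 0.175 q6 27.21
```

Call:
{"op": "arm_command", "data": {
  "deltas": [
    [0, 0, 0.02, 0, 0, 0, 1],
    [0, 0, 0.04, 0, 0, 0, 1],
    [0, 0, 0.04, 0, 0, 0, 1]
  ]
}}

```text
time_s: 19.8
tcp_pos: [0.531, 0.0964, 0.1636]
ee_rot: [[0.792, -0.611, -0.0], [-0.611, -0.792, -0.0], [-0.0, 0.0, -1.0]]
wrist_force: [-0.1, -2.5, -1.9]
gripper_width: 0.177
gripper_force: 30.1
```

```bash
python3 mz.py
```

```text
20.1 pos [0.531  0.0964 0.1635] yaw -37.57 F [-0.01 -1.97 -1.69] M [-0.85   0.056  0.079] mz [0.066 0.022 0.089 0.108 0.089 0.097] w 0.173 q6 24.92
```

Call:
{"op": "arm_command", "data": {
  "deltas": [
    [0, 0, 0.025, 0, 0, 0, 1],
    [0, 0, 0.045, 0, 0, 0, 1],
    [0, 0, 0.045, 0, 0, 0, 1]
  ]
}}

```text
time_s: 20.35
tcp_pos: [0.531, 0.0963, 0.1635]
ee_rot: [[0.763, -0.646, -0.0], [-0.646, -0.763, -0.0], [-0.0, 0.0, -1.0]]
wrist_force: [0.7, -2.6, -1.6]
gripper_width: 0.177
gripper_force: 30.1
```

```bash
python3 mz.py
```

```text
20.65 pos [0.531  0.0964 0.1636] yaw -40.15 F [-0.33 -1.98 -1.62] M [-0.855  0.082  0.086] mz [0.065 0.087 0.086 0.123 0.092 0.061] w 0.178 q6 22.34
```

Call:
{"op": "arm_command", "data": {
  "deltas": [
    [0, 0, 0.025, 0, 0, 0, 1],
    [0, 0, 0.045, 0, 0, 0, 1],
    [0, 0, 0.045, 0, 0, 0, 1]
  ]
}}

```text
time_s: 20.9
tcp_pos: [0.531, 0.0964, 0.1636]
ee_rot: [[0.734, -0.679, 0.0], [-0.679, -0.734, 0.0], [0.0, -0.0, -1.0]]
wrist_force: [0.6, -1.9, -1.3]
gripper_width: 0.175
gripper_force: 30.1
```

```bash
python3 mz.py
```

```text
21.2 pos [0.531  0.0964 0.1636] yaw -42.72 F [-0.25 -1.66 -1.66] M [-0.761  0.08   0.145] mz [0.125 0.16  0.137 0.174 0.15  0.126] w 0.177 q6 19.76
```

The torque is rising (0.145 N m), so I'm taking a small step.

Call:
{"op": "arm_command", "data": {
  "deltas": [
    [0, 0, 0.01, 0, 0, 0, 1],
    [0, 0, 0.018, 0, 0, 0, 1],
    [0, 0, 0.018, 0, 0, 0, 1]
  ]
}}

```text
time_s: 21.45
tcp_pos: [0.531, 0.0964, 0.1635]
ee_rot: [[0.722, -0.692, -0.0], [-0.692, -0.722, -0.0], [0.0, 0.0, -1.0]]
wrist_force: [0.2, -1.5, -0.6]
gripper_width: 0.178
gripper_force: 30.1
```

```bash
python3 mz.py
```

```text
21.75 pos [0.531  0.0964 0.1636] yaw -43.76 F [-0.29 -2.23 -1.43] M [-0.75   0.077  0.17 ] mz [0.164 0.181 0.158 0.127 0.167 0.224] w 0.175 q6 18.73
```

Call:
{"op": "arm_command", "data": {
  "deltas": [
    [0, 0, 0.015, 0, 0, 0, 1],
    [0, 0, 0.03, 0, 0, 0, 1],
    [0, 0, 0.03, 0, 0, 0, 1]
  ]
}}

```text
time_s: 22.0
tcp_pos: [0.5311, 0.0965, 0.1636]
ee_rot: [[0.701, -0.714, 0.0], [-0.714, -0.701, 0.0], [0.0, -0.0, -1.0]]
wrist_force: [0.4, -1.3, -1.5]
gripper_width: 0.178
gripper_force: 30.2
```

```bash
python3 mz.py
```

```text
22.3 pos [0.531  0.0964 0.1635] yaw -45.48 F [-0.1  -1.83 -1.39] M [-0.649  0.075  0.258] mz [0.291 0.247 0.227 0.311 0.282 0.188] w 0.18 q6 17.01
```

Snug at 0.26 N m, held for over 0.3 s. I'm backing off into the socket's play to unload, then drawing straight out.

Call:
{"op": "arm_command", "data": {
  "deltas": [
    [0, 0, -0.04, 0, 0, 0, 1],
    [0, 0, -0.08, 0, 0, 0, 1],
    [0, 0, -0.12, 0, 0, 0, 1],
    [0, 0, -0.16, 0, 0, 0, 1],
    [0, 0, -0.19, 0, 0, 0, 1],
    [0, 0, -0.19, 0, 0, 0, 1]
  ]
}}

```text
time_s: 22.8
tcp_pos: [0.5311, 0.0964, 0.1635]
ee_rot: [[0.823, -0.568, 0.0], [-0.568, -0.823, 0.0], [0.0, -0.0, -1.0]]
wrist_force: [0.4, -1.9, -2.1]
gripper_width: 0.177
gripper_force: 30.0
```

```bash
python3 mz.py
```

```text
23.1 pos [0.531  0.0964 0.1635] yaw -34.63 F [ 0.59 -1.75 -2.13] M [-0.605 -0.083 -0.016] mz [-0.021  0.062 -0.037 -0.051 -0.032 -0.015] w 0.181 q6 27.86
```

Call:
{"op": "arm_command", "data": {
  "deltas": [
    [0, 0, 0, 0, 0, -0.4, 1],
    [0, 0, 0, 0, 0, -0.9, 1],
    [0, 0, 0, 0, 0, -1.4, 1],
    [0, 0, 0, 0, 0, -1.8, 1],
    [0, 0, 0, 0, 0, -1.8, 1]
  ]
}}

```text
time_s: 23.52
tcp_pos: [0.5314, 0.0964, 0.1829]
ee_rot: [[0.823, -0.568, 0.002], [-0.568, -0.823, 0.0], [0.001, -0.001, -1.0]]
wrist_force: [-0.1, -1.7, -1.6]
gripper_width: 0.178
gripper_force: 30.0
```

```bash
python3 mz.py
```

```text
23.8167 pos [0.5311 0.0964 0.1816] yaw -34.6 F [ 0.24 -1.6  -1.04] M [-0.696 -0.045 -0.009] mz [ 0.005  0.025 -0.022 -0.03  -0.017 -0.012] w 0.18 q6 27.89
```

Call:
{"op": "arm_command", "data": {
  "deltas": [
    [0, 0, 0, 0, 0, -0.8, 1],
    [0, 0, 0, 0, 0, -2, 1],
    [0, 0, 0, 0, 0, -3.5, 1],
    [0, 0, 0, 0, 0, -5, 1],
    [0, 0, 0, 0, 0, -6.5, 1],
    [0, 0, 0, 0, 0, -8, 1],
    [0, 0, 0, 0, 0, -9.4, 1],
    [0, 0, 0, 0, 0, -9.4, 1]
  ]
}}

```text
time_s: 24.48
tcp_pos: [0.5328, 0.0974, 0.2793]
ee_rot: [[0.824, -0.567, 0.007], [-0.567, -0.824, 0.003], [0.004, -0.007, -1.0]]
wrist_force: [-0.1, 0.4, -1.4]
gripper_width: 0.177
gripper_force: 30.0
```

```bash
python3 - <<'E'
from h import *
s=sense();p=np.array(s["tcp_pos"]);E=np.array(s["ee_rot"])
print(p,s["wrist_force"],s["moment"],s["gripper_width"],(E.T@(np.array([.459,-.1205,.277])-p)*100).round(2), "turn", 31.46-np.degrees(np.arctan2(E[1,0],E[0,0])))
c=cam("side"); q=proj(c,[p])[0].astype(int); b=c["pixels"][q[1]-40:q[1]+80,q[0]-60:q[0]+60]
cv2.imwrite("pics/s6.png",cv2.resize(b,(480,480),interpolation=cv2.INTER_CUBIC))
E
```

```text
[0.53284269 0.09736474 0.27927524] [-0.10592882  0.35231588 -1.43386956] [ 0.04331579 -0.18412913  0.01189042] 0.17700885740460973 [ 6.28 22.13  0.11] turn 66.02152836405857
```

View pics/s6.png

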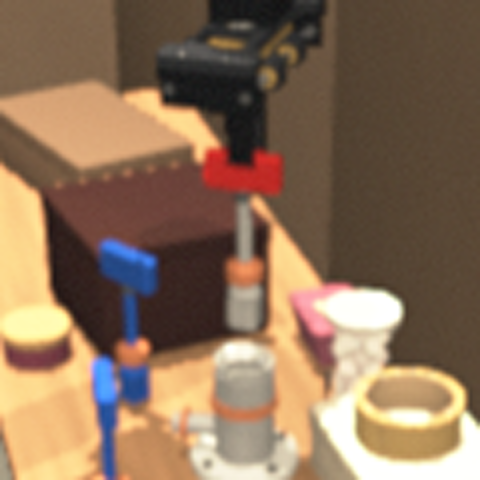

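The side view shows the tool clear of the pump and hanging upright in the gripper. I'm carrying it back over the stand and turning it back to 31.5°.

Call:
{"op": "arm_command", "data": {
  "deltas": [
    [0, 0, -0.1, 0.6, 2, 0, 1],
    [0, 0, -0.22, 1.6, 5.5, 0, 1],
    [0, 0, -0.34, 2.6, 9, 0, 1],
    [0, 0, -0.46, 3.6, 12.5, 0, 1],
    [0, 0, -0.58, 4.5, 16, 0, 1],
    [0, 0, -0.7, 5.4, 19, 0, 1],
    [0, 0, -0.82, 6, 21, 0, 1],
    [0, 0, -0.94, 6.28, 22.1, 0, 1]
  ]
}}

```text
time_s: 25.2
tcp_pos: [0.4556, -0.1229, 0.2744]
ee_rot: [[0.943, 0.333, -0.002], [0.333, -0.943, 0.001], [-0.002, -0.001, -1.0]]
wrist_force: [-0.0, 0.5, -2.4]
gripper_width: 0.178
gripper_force: 30.0
```

Call:
{"op": "arm_command", "data": {
  "deltas": [
    [0, 0, -0.1, 0, 0, 0, 1],
    [0, 0, -0.2, 0, 0, 0, 1],
    [0, 0, -0.21, 0, 0, 0, 1],
    [0, 0, -0.21, 0, 0, 0, 1],
    [0, 0, -0.21, 0, 0, 0, 1]
  ]
}}

```text
time_s: 25.62
tcp_pos: [0.457, -0.1209, 0.2749]
ee_rot: [[0.855, 0.518, -0.001], [0.518, -0.855, 0.0], [-0.001, -0.001, -1.0]]
wrist_force: [0.3, 0.1, -2.4]
gripper_width: 0.171
gripper_force: 30.0
```

```bash
python3 - <<'E'
from h import *
for i in range(2): capture("wrist")
s=sense();p=np.array(s["tcp_pos"]);E=np.array(s["ee_rot"])
print(p,E.round(4).tolist(),s["wrist_force"],(E.T@(np.array([.459,-.1205,.277])-p)*100).round(2), "yaw", np.degrees(np.arctan2(E[1,0],E[0,0])))
E
```

```text
[ 0.45717756 -0.1208806   0.27522561] [[0.8549, 0.5187, -0.0005], [0.5187, -0.8549, 0.0002], [-0.0003, -0.0005, -1.0]] [ 0.24008669 -0.19605983 -2.19842475] [ 0.18  0.06 -0.18] yaw 31.246131781352883
```

Call:
{"op": "arm_command", "data": {
  "deltas": [
    [0, 0, 0, 0.18, 0.06, 0, 1],
    [0, 0, 0, 0.18, 0.06, 1, 1],
    [0, 0, 0, 0.18, 0.06, 2.5, 1],
    [0, 0, 0, 0.18, 0.06, 4, 1],
    [0, 0, 0, 0.18, 0.06, 5.5, 1],
    [0, 0, 0, 0.18, 0.06, 7, 1],
    [0, 0, 0, 0.18, 0.06, 7.5, 1],
    [0, 0, 0, 0.18, 0.06, 7.5, 1]
  ]
}}

```text
time_s: 26.38
tcp_pos: [0.4579, -0.1207, 0.1987]
ee_rot: [[0.855, 0.519, -0.004], [0.519, -0.855, -0.0], [-0.004, -0.002, -1.0]]
wrist_force: [-0.3, -0.1, -1.6]
gripper_width: 0.178
gripper_force: 30.0
```

```bash
python3 st.py
```

```text
{'time_s': 26.383, 'joints': [4.94, 8.189, -21.437, -0.021, -60.61, 116.347], 'tcp_pos': [0.458, -0.121, 0.199], 'ee_rot': [[0.855, 0.519, -0.004], [0.519, -0.855, -0.0], [-0.004, -0.002, -1.0]], 'wrist_force': [-0.348, -0.144, -1.636], 'moment': [-0.085, 0.028, 0.014], 'gripper_force': 29.983, 'gripper_width': 0.178}
```

Call:
{"op": "arm_command", "data": {
  "deltas": [
    [0, 0, 0, 0.08, 0, 0.5, 1],
    [0, 0, 0, 0.08, 0, 1.1, 1],
    [0, 0, 0, 0.08, 0, 1.7, 1],
    [0, 0, 0, 0.08, 0, 2.3, 1],
    [0, 0, 0, 0.08, 0, 2.9, 1],
    [0, 0, 0, 0.08, 0, 3.5, 1],
    [0, 0, 0, 0.08, 0, 4, 1],
    [0, 0, 0, 0.08, 0, 4, 1]
  ]
}}

```text
time_s: 27.05
tcp_pos: [0.4588, -0.1203, 0.1591]
ee_rot: [[0.855, 0.519, -0.003], [0.519, -0.855, 0.0], [-0.002, -0.002, -1.0]]
wrist_force: [-0.2, -0.5, -1.6]
gripper_width: 0.176
gripper_force: 30.0
```

```bash
python3 st.py
```

```text
{'time_s': 27.05, 'joints': [4.977, 10.582, -24.809, -0.024, -54.772, 116.317], 'tcp_pos': [0.459, -0.12, 0.159], 'ee_rot': [[0.855, 0.519, -0.003], [0.519, -0.855, 0.0], [-0.002, -0.002, -1.0]], 'wrist_force': [-0.167, -0.463, -1.645], 'moment': [-0.003, -0.006, -0.02], 'gripper_force': 29.983, 'gripper_width': 0.176}
```

Call:
{"op": "arm_command", "data": {
  "deltas": [
    [0, 0, 0, 0, 0, 0.2, 1],
    [0, 0, 0, 0, 0, 0.4, 1],
    [0, 0, 0, 0, 0, 0.6, 1],
    [0, 0, 0, 0, 0, 0.75, 1],
    [0, 0, 0, 0, 0, 0.8, 1],
    [0, 0, 0, 0, 0, 0.8, 1]
  ]
}}

```text
time_s: 27.55
tcp_pos: [0.4597, -0.1204, 0.1525]
ee_rot: [[0.855, 0.519, -0.0], [0.519, -0.855, -0.0], [-0.0, -0.0, -1.0]]
wrist_force: [-0.3, -0.4, -1.8]
gripper_width: 0.18
gripper_force: 30.0
```

```bash
python3 st.py
```

```text
{'time_s': 27.55, 'joints': [4.978, 11.016, -25.358, 0.0, -53.633, 116.317], 'tcp_pos': [0.46, -0.12, 0.152], 'ee_rot': [[0.855, 0.519, -0.0], [0.519, -0.855, -0.0], [-0.0, -0.0, -1.0]], 'wrist_force': [-0.349, -0.442, -1.845], 'moment': [-0.072, -0.042, 0.001], 'gripper_force': 29.983, 'gripper_width': 0.18}
```

Call:
{"op": "arm_command", "data": {
  "deltas": [
    [0, 0, 0, 0, 0, 0.1, 1],
    [0, 0, 0, 0, 0, 0.15, 1],
    [0, 0, 0, 0, 0, 0.15, 1]
  ]
}}

```text
time_s: 27.8
tcp_pos: [0.4597, -0.1204, 0.151]
ee_rot: [[0.855, 0.519, -0.0], [0.519, -0.855, 0.0], [-0.0, -0.0, -1.0]]
wrist_force: [0.5, -0.2, -2.1]
gripper_width: 0.179
gripper_force: 30.0
```

Call:
{"op": "arm_command", "data": {
  "deltas": [
    [0, 0, 0, 0, 0, 0, 0.3],
    [0, 0, 0, 0, 0, 0, 0],
    [0, 0, 0, 0, 0, 0, -0.5],
    [0, 0, 0, 0, 0, 0, -0.5],
    [0, 0, 0, 0, 0, 0, -0.5],
    [0, 0, 0, 0, 0, 0, -0.5],
    [0, 0, 0, 0, 0, 0, -0.5],
    [0, 0, 0, 0, 0, 0, -0.5]
  ]
}}

```text
time_s: 28.47
tcp_pos: [0.4598, -0.1204, 0.1511]
ee_rot: [[0.855, 0.519, 0.0], [0.519, -0.855, -0.0], [0.0, 0.0, -1.0]]
wrist_force: [0.0, -0.1, -0.2]
gripper_width: 0.69
gripper_force: 0.0
```

```bash
python3 st.py
```

```text
{'time_s': 28.467, 'joints': [4.976, 11.11, -25.471, 0.002, -53.416, 116.318], 'tcp_pos': [0.46, -0.12, 0.151], 'ee_rot': [[0.855, 0.519, 0.0], [0.519, -0.855, -0.0], [0.0, 0.0, -1.0]], 'wrist_force': [0.006, -0.119, -0.215], 'moment': [-0.077, -0.092, -0.009], 'gripper_force': 0.0, 'gripper_width': 0.69}
```

Released. I'm rising clear to the same viewpoint as before the grasp and comparing.

Call:
{"op": "arm_command", "data": {
  "deltas": [
    [0, 0, 0, 0, 0, -1, -0.6],
    [0, 0, 0, 0, 0, -3, -0.6],
    [0, 0, 0, 0, 0, -5.5, -0.6],
    [0, 0, 0, 0, 0, -8, -1],
    [0, 0, 0, 0, 0, -10, -1],
    [0, 0, 0, 0, 0, -11, -1],
    [0, 0, 0, 0, 0, -11, -1],
    [0, 0, 0, 0, 0, -11, -1]
  ]
}}

```text
time_s: 29.13
tcp_pos: [0.4594, -0.1202, 0.2604]
ee_rot: [[0.855, 0.519, -0.0], [0.519, -0.855, 0.001], [-0.0, -0.001, -1.0]]
wrist_force: [0.3, -0.1, -0.8]
gripper_width: 0.989
gripper_force: 0.0
```

```bash
python3 - <<'E'
from h import *
capture("top")
c=cam("wrist"); s=sense(); print(s["tcp_pos"])
h=cv2.cvtColor(c["pixels"],cv2.COLOR_BGR2HSV); m=cv2.inRange(h,(0,150,60),(5,255,255))|cv2.inRange(h,(176,150,60),(180,255,255))
for a,q,b,l in blobs(m,100):
    ys,xs=np.nonzero(l); print(a,q,b,cv2.minAreaRect((plane(c,np.c_[xs,ys],.163)[:,:2]*1000).astype(np.float32)))
d=cam("side"); q=proj(d,[[.459,-.12,.08]])[0].astype(int); b=d["pixels"][q[1]-50:q[1]+50,q[0]-50:q[0]+50]
cv2.imwrite("pics/end.png",np.hstack([cv2.resize(b,(400,400),interpolation=cv2.INTER_CUBIC),cv2.resize(c["pixels"][90:290,160:360],(400,400))]))
E
```

```text
[ 0.45875814 -0.12023839  0.259346  ]
1126 [254.77175844 188.47779751] [247 154  17  70] ((460.2854919433594, -119.8952865600586), (65.74517059326172, 14.77019214630127), 30.970827102661133)
```

View pics/end.png

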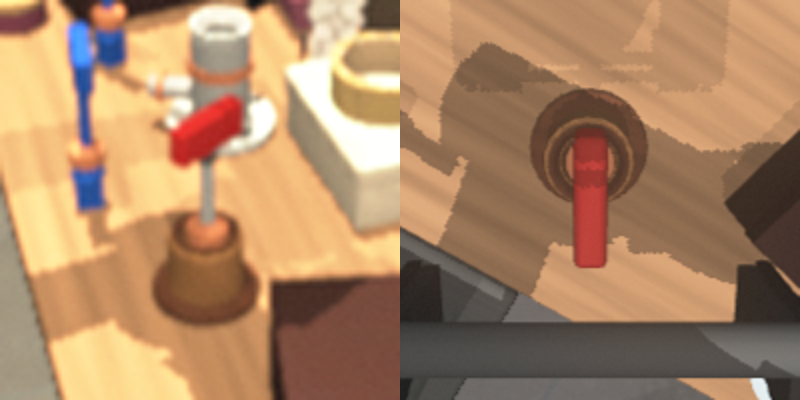

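The tool stands upright in the stand with its collar down at the mouth. The grip reads (0.460,-0.120), 65.7 mm long on the same height plane as at the start, and the gripper is clear. I'm handing in.

```bash
python3 -c "
from station import *
print(finish_job())"
```

```text
the job is handed in; nothing more can be done
None
```

I snugged the nut to about 0.26 N m at the wrist, put the socket back upright in its stand, released it and handed the job in at about 29 s; the system returned no pass or fail result.

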